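# Hold the dusting stencil over the glazed cake

## Robot

A 6-joint arm with a two-finger parallel gripper is mounted at the origin on a cart in front of the work surface, level with it; the furniture and walls round the work are solid. World frame = base frame: x ahead of the robot, y to its left, z up, the work surface at z = 0. Lengths are in m, angles in rad, forces in N, time in s.
With the tool pointing down it reaches from about 0.3 to 0.825 m from the base axis. Payload 5.4 kg.
Tool frame: the origin (TCP) lies at the very end of the fingers, on their centre line; the grasp point (between the pads) lies 19 mm behind it; z points along the fingers, y is the line along which they close (so a half turn about z gives the same grasp; the last joint's range is limited). The gripper opens to 92 mm and grips with 3 to 60 N. Pads are 20 mm wide; open, the fingers measure 128 mm over their backs; the gripper's body (75 mm by 189 mm) begins 69 mm behind the grasp point.
Start: joints at [0.957, 0.158, 1.597, -0, 1.386, -0.21], TCP at [0.226, 0.529, 0.18] pointing down, gripper open.
Joint ranges: [-2.91, 2.91], [-0.94, 2.29], [0.18, 2.7], [-1.29, 4.43], [0.17, 2.64], [-3, 3]. Speed limits (rad/s): [2.57, 2.57, 3.14, 3.14, 3.14, 3.14].

## Interface

Orientations are given as a rotation vector (axis times angle).
In Python, from workcell import bot gives the robot as it stands. Calls block until the motion is done:
- bot.goto(position, orientation): joint-space move of the TCP to a pose.
- bot.line_to(position, rot=None, max_speed=0.15): straight line of the TCP; rot=None keeps the orientation; max_speed is the mean speed in m/s.
- bot.set_joints(angles): joint-space move.
- bot.set_gripper(opening, newtons=None): opening from 0.0 (shut) to 1.0 (fully open); newtons is the grip in N (None keeps the last); returns when the fingers have stopped.
- bot.hold(seconds).
- bot.inverse_kinematics(position, orientation): joint angles nearest the present ones, or None.
- bot.read_camera(name): name is "side" or "top"; returns a dict with "pixels" (400x640x3 uint8, blue, green, red), "fx", "fy", "cx", "cy" (pixels), "R" (3x3) and "t" (3): a world point X has camera coordinates R X + t. Camera axes: x right, y down, z forward; pixel columns grow to the right and rows downward; lengths in m; the calibration is good to about 2 mm. A picture is of the moment at which its call begins. There is no depth.
A pose or a line that the arm cannot do raises bot.MotionError and nothing moves.
- bot.job_done(): hands the job in; it is judged then, once.
Readings, each from a call of its own:
- bot.current_clock(): time.
- bot.current_joints(): joint angles.
- bot.current_joint_vel(): joint speeds.
- bot.current_effort(): joint torques, N m.
- bot.current_ee_pos(): TCP position.
- bot.current_tool_rot(): TCP orientation.
- bot.current_contact_force(): force on the tool from outside, world axes, zero at the start.
- bot.current_ft_torque(): the same for the moment, N m.
- bot.current_opening(): opening from 0.0 (shut) to 1.0 (fully open).
- bot.current_grip_force(): force on a finger pad.
Only numpy, scipy, OpenCV 4.12 (cv2) and the standard library are available. Lean on these libraries where they do the work, as an engineer would, in place of code of your own. Each camera call takes 0.05 s, during which the arm holds its last target. There are 200 camera calls.

## Task

The small glazed loaf cake is about to be dusted with cocoa. First put the wooden lid back on the white pot of hazelnuts, fully down and level, so that no cocoa gets in; then pick up the lattice stencil by its upright wooden grip, carry it clear over whatever stands in between and hold it level about 1 cm above the glaze, centred on the cake with its long sides parallel to the cake's, without ever touching the cake or knocking anything about. Finish while still holding it there, ready for the dusting: do not lower it or let it go.

Things in the scene. Friction and masses are not known exactly. Their poses are not given: they have to be found in the camera images.
- lid: round pale wooden lid, 0.07 kg, lying plug down: plug 54 mm across, 8 deep; flange 68 across, 7 thick; round knob (grasp it) 22 across, 24 to 52 mm above the origin. Origin: centre of the plug's underside, z up. Seated, it is 57 mm above the pot's origin. Two glass domes (200 across, 152 high) stand left and right of it, nearer the robot: a wide hand fits best lengthwise along world x
- pot: white round stoneware pot of hazelnuts, loose, about 0.4 kg, 66 mm across and 65 mm high, mouth 58 mm across (the lid's plug fits in with about 2 mm to spare all round), nuts lower than the lid's plug reaches. Origin: centre of its underside, z up
- stencil: dusting stencil lying flat, 0.085 kg: dark steel sheet 110 (x) by 70 (y) by 2.5 mm with a diamond lattice; beyond its -x end an upright wooden grip centred 85 mm to -x of the origin, 20 (x) by 24 mm (y), 14 to 60 mm above the sheet's underside. Origin: centre of the sheet's underside (grip not counted), z up. It and the cake lie on either side of the pot; glass jars 240 mm high stand further right
- cake: small oblong loaf cake with pale glaze on an oblong wooden board 130 mm (x) by 84 mm (y) and 6 mm thick, loose; the cake is 100 mm by 60 mm, centred on the board, its flat glazed top 50 mm above the origin. Origin: centre of the board's underside, x along the long side, z up. Cake and board are one piece, about 0.45 kg; either end may be taken as the front
- pepper_mill: wooden pepper mill, 58 mm across, 150 mm high, upright at the back of the table; leave it alone. Origin: centre of its underside
- cocoa: small glass spice jar of cocoa with a dark screw cap, 44 mm across, 96 mm high, upright at the back; leave it alone. Origin: centre of its underside
- honey_jar: glass jar of pale spread with a red lid, 62 mm across, 86 mm high, upright at the back; leave it alone. Origin: centre of its underside
- jam_jar: glass jam jar with a grey-white lid, 62 mm across, 99 mm high, upright at the back; leave it alone. Origin: centre of its underside

How it is judged:
On the way, in this order (a step that is already met when the one before it is completed fails the run):
1. the lid sits on the pot, fully down and level, let go (horizontal distance between lid and pot below 0.005 m and z of lid in the frame of pot between 0.054 and 0.0595 m and angle between the z axis of lid and the z axis of pot, either way round below 0.06 rad and angle between pot's own z axis and vertical below 0.05 rad and contact force between the fingers and lid below 0.1 N), for 0.3 s.
2. the stencil is in the air over the cake (horizontal distance between stencil and cake below 0.04 m and z of stencil in the frame of cake above 0.052 m), for 0.2 s.
At the end, for the whole second after the job is handed in: Lid seated level on the pot (5 mm off-centre at most), pot and cake where they stood (40, 15 mm). Stencil held still, touching only the fingers: 3.5 to 18 mm above the glaze, centre within 9 mm of the cake's, long sides parallel within 0.10 rad, level within 0.08 rad (horizontal distance between lid and pot below 0.005 m and z of lid in the frame of pot between 0.054 and 0.0595 m and angle between the z axis of lid and the z axis of pot, either way round below 0.06 rad and angle between pot's own z axis and vertical below 0.05 rad and distance of pot from where it was at the start of the episode below 0.04 m and distance of cake from where it was at the start of the episode below 0.015 m and horizontal distance between stencil and cake below 0.009 m and angle between the x axis of stencil and the x axis of cake, either way round below 0.1 rad and angle between stencil's own z axis and vertical below 0.08 rad and z of stencil in the frame of cake between 0.0535 and 0.068 m and contact force between the fingers and stencil above 0.5 N and contact force between stencil and cake below 0.05 N and contact force between stencil and pot below 0.05 N and contact force between stencil and lid below 0.05 N and linear speed of stencil below 0.02 m/s); the arm keeps its last pose, push and grip.
It fails at once if the stencil or the robot touches the cake or its board (contact force between any of stencil, the arm, the fingers, lid and cake above 0.5 N).
It fails at once if a bystander is knocked about (shifted 20 mm or tipped) (distance of any of pepper_mill, cocoa, honey_jar, jam_jar from where it was at the start of the episode above 0.02 m or angle between any of pepper_mill, cocoa, honey_jar, jam_jar's own z axis and vertical above 0.3 rad).
It fails at once if the pot is tipped over (angle between pot's own z axis and vertical above 0.4 rad).
It also fails if it takes over 61 s, if anything falls off the work surface, if the arm or the gripper's body presses on something with over 40 N, if the wrist force passes 120 N, or if a joint passes its speed limit or range.

## Working session

There is one attempt and no reset: what is moved stays moved. The work goes in short steps, each a Python script; the robot and the scene stay as the last script left them, time stands still between calls to the robot, and variables do not carry over. Pictures are saved under pics/ and viewed, at most 10 in all, crops included, and the job is handed in when it is done.

```bash
mkdir -p pics; python3 - <<'E'
from workcell import bot
import cv2,numpy as np
for n in("top","side"):
    c=bot.read_camera(n); cv2.imwrite(f"pics/{n}0.png",c["pixels"])
    print(n,c["fx"],c["fy"],c["cx"],c["cy"],np.round(c["R"],4).tolist(),np.round(c["t"],4).tolist())
print(bot.current_tool_rot(),bot.current_clock())
E
```

```text
top 434.9753459897552 434.9753459897552 317.99117691109024 208.00975037775498 [[0.0279, -0.9996, 0.0073], [-0.9834, -0.0288, -0.1792], [0.1794, -0.0022, -0.9838]] [0.0857, 0.6018, 0.761]
side 447.36373657050797 447.36373657050797 317.9875402031621 201.4134301393702 [[-0.9946, -0.1034, -0.0061], [-0.0645, 0.6641, -0.7449], [0.081, -0.7405, -0.6672]] [0.6294, -0.011, 0.9104]
[-6.29851624e-01 -3.07711127e+00  2.38431531e-03] 0.1
```

View pics/top0.png

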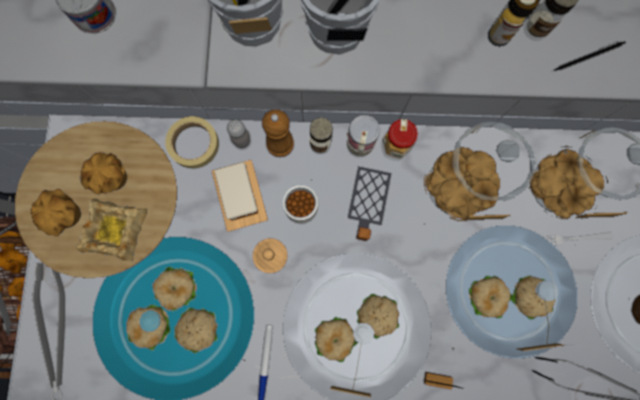

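View pics/side0.png

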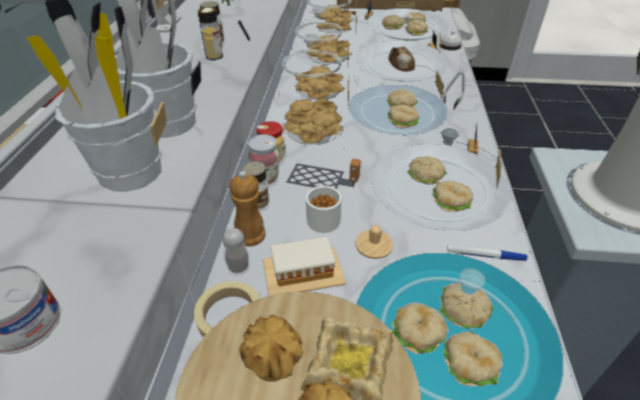

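The top view shows the cake at (240,195), the pot at (300,203), the lid at (269,255), and the stencil at (370,195) with its grip at (364,233). I'll enlarge both views.

```bash
python3 - <<'E'
import cv2
a=cv2.imread("pics/top0.png")[140:290,202:402]; cv2.imwrite("pics/topc.png",cv2.resize(a,None,fx=4,fy=4,interpolation=cv2.INTER_CUBIC))
a=cv2.imread("pics/side0.png")[150:300,220:420]; cv2.imwrite("pics/sidec.png",cv2.resize(a,None,fx=4,fy=4,interpolation=cv2.INTER_CUBIC))
E
```

```text
(no output)
```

View pics/topc.png

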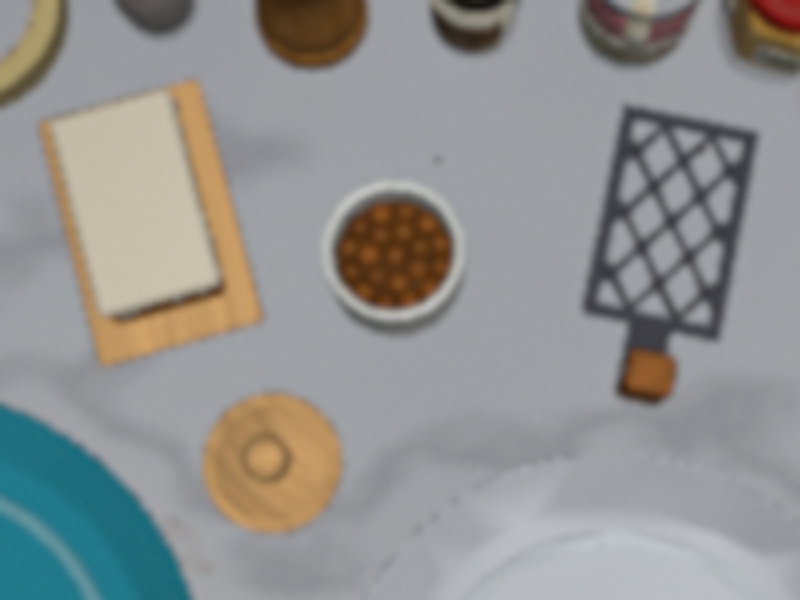

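View pics/sidec.png

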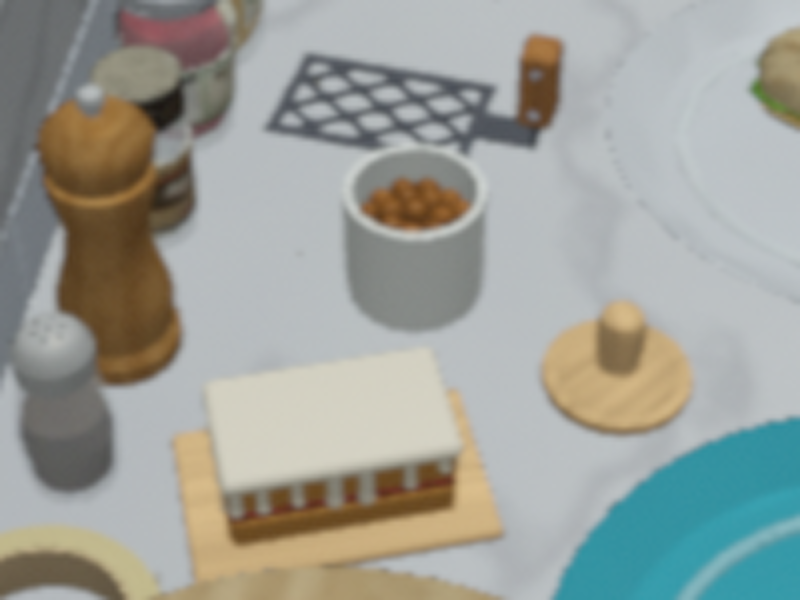

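The crops show all the outlines clearly. In the top crop the pot rim is centred at (394,252), the lid flange at (272,462), and the sheet corners run from (626,106) to (716,339). Next I'll fit each pose jointly from both views.

```bash
cat > meas.py <<'E'
import numpy as np
from scipy.optimize import least_squares
from workcell import bot
C={n:bot.read_camera(n) for n in("top","side")}
OFF={"top":(202,140),"side":(220,150)}
def proj(n,X):
    c=C[n]; p=np.array(c["R"])@X+np.array(c["t"]); return np.array([c["fx"]*p[0]/p[2]+c["cx"],c["fy"]*p[1]/p[2]+c["cy"]])
def px(n,u): return (np.array(u)+.5)/4-.5+OFF[n]
def fit(obs,x0):  # obs: (cam, crop px, local point)
    def f(p):
        c,s=np.cos(p[2]),np.sin(p[2]); r=[]
        for n,u,l in obs:
            r+=list(proj(n,np.array([p[0]+c*l[0]-s*l[1],p[1]+s*l[0]+c*l[1],l[2]]))-px(n,u))
        return np.array(r)
    s=least_squares(f,x0,loss="soft_l1"); return s.x,f(s.x).reshape(-1,2)
E
cat > m1.py <<'E'
from meas import *
T,S="top","side"
def rect(n,pts,a,b,z): return [(n,p,(sx*a/2,sy*b/2,z)) for p,(sx,sy) in zip(pts,[(1,1),(1,-1),(-1,-1),(-1,1)]) if p]
# order: far-left, far-right, near-right, near-left as seen from robot
O={"cake":[rect(T,[(50,122),(170,90),(220,287),(105,318)],.1,.06,.05)+rect(T,[(40,122),(199,80),(262,321),(102,365)],.13,.084,.006),
   rect(S,[(225,490),(207,385),(433,350),(460,448)],.1,.06,.05)+rect(S,[None,(174,437),None,(502,532)],.13,.084,.006)],
"stencil":[rect(T,[(626,106),(757,132),(716,339),(584,310)],.11,.07,.0025)+[(T,(651,373),(-.085,0,.06))],
   rect(S,[(267,128),(308,54),(494,88),(466,155)],.11,.07,.0025)+[(S,(542,45),(-.085,0,.06))]],
"pot":[[(T,(393.5,252),(0,0,.065))],[(S,(415,190),(0,0,.065))]],
"lid":[[(T,(272.5,462),(0,0,.015)),(T,(267,458),(0,0,.052))],[(S,(617,372),(0,0,.015)),(S,(623,308),(0,0,.052))]]}
for k,(a,b) in O.items():
    for nm,o in(("top",a),("side",b),("both",a+b)):
        x,r=fit(o,[.5,.1,.2 if k=="cake" else -.2]); print(k,nm,np.round(x,4),"rms px",np.round(np.sqrt((r**2).mean()),2))
    print(np.round(r,1).tolist())
E
python3 m1.py
```

```text
cake top [0.6297 0.2602 0.3061] rms px 0.65
cake side [0.6305 0.2622 0.3192] rms px 1.07
cake both [0.6301 0.2609 0.3093] rms px 0.96
[[-0.7, -0.5], [-0.3, -0.9], [0.5, -0.8], [-1.8, 0.2], [-0.8, -0.0], [-0.1, -0.6], [0.7, 0.1], [-0.7, 0.8], [-0.6, -0.3], [-0.9, -1.6], [0.8, -1.9], [2.3, -0.0], [-0.1, -1.1], [1.7, 0.3]]
stencil top [ 6.383e-01  5.000e-04 -1.857e-01] rms px 0.58
stencil side [ 6.386e-01 -5.000e-04 -1.748e-01] rms px 0.93
stencil both [ 6.384e-01  3.000e-04 -1.829e-01] rms px 0.82
[[-0.5, -0.7], [0.6, -0.2], [0.9, 0.7], [-0.7, 0.6], [0.2, -0.4], [-0.6, 0.2], [-0.4, -0.5], [1.1, -0.6], [-0.1, 2.7], [0.3, 0.4]]
pot top [ 0.6063  0.1365 -0.2   ] rms px 0.0
pot side [ 0.6083  0.1368 -0.2   ] rms px 0.0
pot both [ 0.6073  0.1367 -0.2   ] rms px 0.39
[[-0.0, -0.6], [0.5, -0.0]]
lid top [ 0.5109  0.1924 -0.2   ] rms px 0.28
lid side [ 0.5124  0.1923 -0.2   ] rms px 0.49
lid both [ 0.5118  0.1924 -0.2   ] rms px 0.49
[[0.4, -0.2], [-0.3, -0.7], [0.3, -0.6], [0.5, 0.8]]
```

Both views agree to about 2 mm. Now I'll check that the domes and jars leave clearance and that each pose is reachable.

```bash
cat > h.py <<'E'
import numpy as np
from scipy.spatial.transform import Rotation as Ro
from workcell import bot
def rot(a):
    "tool down, closing line (tool y) along world angle a"
    y=np.array([np.cos(a),np.sin(a),0]); z=np.array([0,0,-1.]); return Ro.from_matrix(np.c_[np.cross(y,z),y,z]).as_rotvec()
LID=np.array([.5118,.1924]); POT=np.array([.6073,.1367]); ST=np.array([.6384,.0003]); SY=-.1845; CK=np.array([.630,.2608]); CY=.3085
def ax(y): return np.array([np.cos(y),np.sin(y)])
GR=ST-.085*ax(SY); GC=CK-.085*ax(CY)
E
python3 - <<'E'
from h import *
c=bot.read_camera("top"); R,t=c["R"],c["t"]
def back(u,v,z):
    o=-R.T@t; d=R.T@np.array([(u-c["cx"])/c["fx"],(v-c["cy"])/c["fy"],1]); return np.round(o+d*(z-o[2])/d[2],3)
print("knobL",back(150,320,.15),"plateL",back(173,318,.005),"knobR",back(363,331,.15),"plateR",back(362,325,.005))
print("jar lid edge left",back(454,158,.24),"jar bottom left",back(426,180,.0), GR,GC)
for nm,p,z,a in(("lid",LID,.022,0),("pot",POT,.079,0),("grip",GR,.021,SY+np.pi/2),("cake",GC,.082,CY+np.pi/2)):
  for k in(0,np.pi):
    for zz in (z,z+.16):
      q=bot.inverse_kinematics([*p,zz],rot(a+k)); print(nm,round(k,1),zz,None if q is None else np.round(q,2))
E
```

```text
knobL [0.395 0.362 0.15 ] plateL [0.388 0.372 0.005] knobR [0.388 0.027 0.15 ] plateR [0.385 0.013 0.005]
jar lid edge left [ 0.646 -0.095  0.24 ] jar bottom left [ 0.673 -0.115  0.   ] [0.55484261 0.01589368] [0.54901284 0.23499147]
lid 0 0.022 [ 0.14  0.27  1.81 -0.    1.07  0.14]
lid 0 0.182 [ 0.14  0.08  1.67 -0.    1.38  0.14]
lid 3.1 0.022 None
lid 3.1 0.182 None
pot 0 0.079 [ 0.03  0.37  1.55 -0.    1.22  0.03]
pot 0 0.239 [ 0.03  0.25  1.38 -0.    1.52  0.03]
pot 3.1 0.079 None
pot 3.1 0.239 None
grip 0 0.021 [-0.19  0.29  1.78 -0.    1.07 -1.58]
grip 0 0.181 [-0.19  0.11  1.65  0.    1.38 -1.58]
grip 3.1 0.021 [-0.19  0.29  1.78  0.    1.07  1.57]
grip 3.1 0.181 [-0.19  0.11  1.65  0.    1.38  1.57]
cake 0 0.082 [ 0.2   0.3   1.62 -0.    1.21 -1.68]
cake 0 0.242 [ 0.2   0.18  1.45  0.    1.51 -1.68]
cake 3.1 0.082 [ 0.2   0.3   1.62 -0.    1.21  1.46]
cake 3.1 0.242 [ 0.2   0.18  1.45 -0.    1.51  1.46]
```

There is enough clearance around the domes for the planned grasps. I'll grasp the lid and lift it over the pot.

```bash
python3 - <<'E'
from h import *
import cv2
bot.goto([.226,.529,.24],bot.current_tool_rot())
bot.goto([*LID,.24],rot(0)); bot.set_gripper(.5)
bot.line_to([*LID,.023],max_speed=.12)
print(bot.current_contact_force()); bot.set_gripper(0,12)
print("open",bot.current_opening(),bot.current_grip_force())
bot.line_to([*LID,.17]); print(bot.current_opening())
bot.line_to([*POT,.17]); bot.hold(.3); print(bot.current_ee_pos(),bot.current_clock())
for n in("top","side"): cv2.imwrite(f"pics/{n}1.png",bot.read_camera(n)["pixels"])
a=cv2.imread("pics/top1.png")[130:255,230:380];b=cv2.imread("pics/side1.png")[90:240,230:380]
z=lambda a,f:cv2.resize(a,None,fx=f,fy=f,interpolation=cv2.INTER_CUBIC)
cv2.imwrite("pics/side1c.png",z(b,4))
E
```

```text
[-0.15469931 -0.18327487 -0.22042922]
open 0.0061468503900519 0.0
0.004275291133602263
[0.60697549 0.13706445 0.17016118] 8.0833
```

View pics/side1c.png

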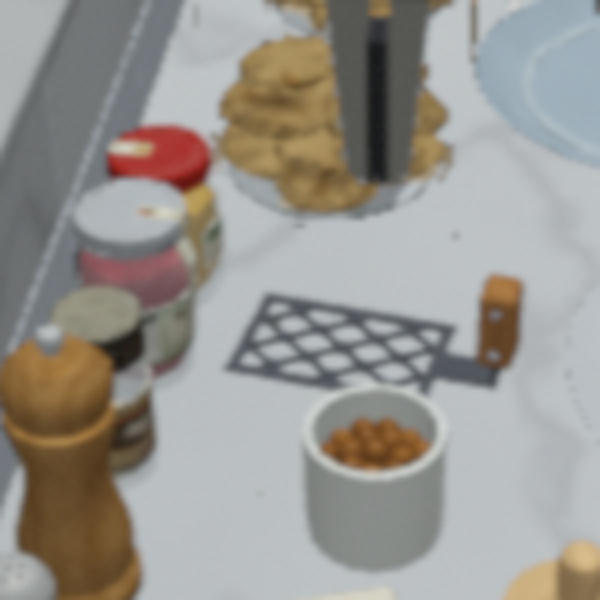

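The gripper closed empty: it shows no lid between the fingertips at crop (378,180), and the lid is still on the table at the lower right. I'll check where the lid is now and whether the TCP projects onto the fingertips.

```bash
python3 - <<'E'
from meas import *
import cv2
for n in C: print(n,proj(n,bot.current_ee_pos()),proj(n,np.array([.5118,.1924,.052])),proj(n,np.array([.5118,.1924,.015])))
z=lambda a:cv2.resize(a,(400,400),interpolation=cv2.INTER_CUBIC)
a=C["top"]["pixels"][190:290,220:320];b=C["side"]["pixels"][200:300,320:420]
cv2.imwrite("pics/lid2.png",np.hstack([z(a),z(b)]))
E
```

```text
top [297.66710052 189.60970147] [268.1014046  253.43897347] [270.12882476 254.90824473]
side [324.15225351 149.75254957] [375.80798504 227.40010953] [374.14812924 242.02041071]
```

View pics/lid2.png

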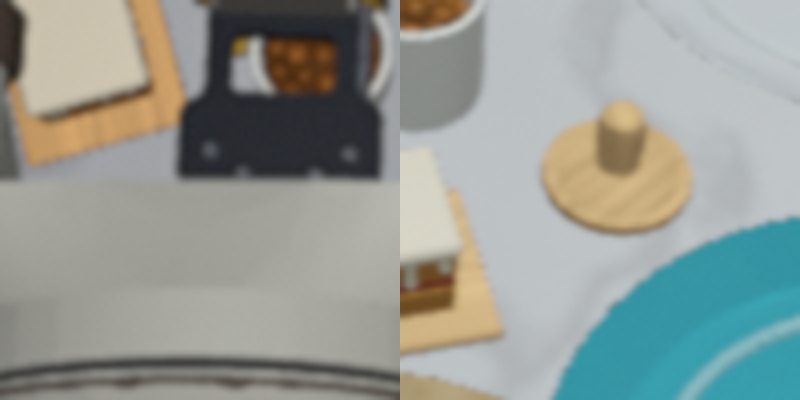

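The lid hasn't moved; its knob is exactly where predicted. The fingertips show at side pixel (324,135) but the TCP projects to (324,150), so the hand is higher or further right than its reading suggests. I'll go back to the contact-free pose at the lid and look.

```bash
python3 - <<'E'
from h import *
import meas,cv2
bot.set_gripper(.5)
bot.line_to([*LID,.17],max_speed=.25)
bot.line_to([*LID,.03],max_speed=.15); bot.hold(.2)
p=bot.current_ee_pos(); print(p,bot.current_opening(),bot.current_tool_rot(),bot.current_contact_force(),bot.current_clock())
s=bot.read_camera("side")["pixels"];t=bot.read_camera("top")["pixels"]
print(meas.proj("side",p),meas.proj("top",p))
cv2.imwrite("pics/chk.png",np.hstack([cv2.resize(s[150:270,320:420],(500,600),interpolation=cv2.INTER_CUBIC),cv2.resize(t[160:360,220:320],(300,600))]))
E
```

```text
[0.51258743 0.19251585 0.03094439] 0.49781261397824 [2.2206439  2.22071995 0.0022508 ] [ 0.94460058  0.02275188 -0.28960717] 11.0583
[374.4012495  235.84809552] [269.23588296 253.87162211]
```

View pics/chk.png

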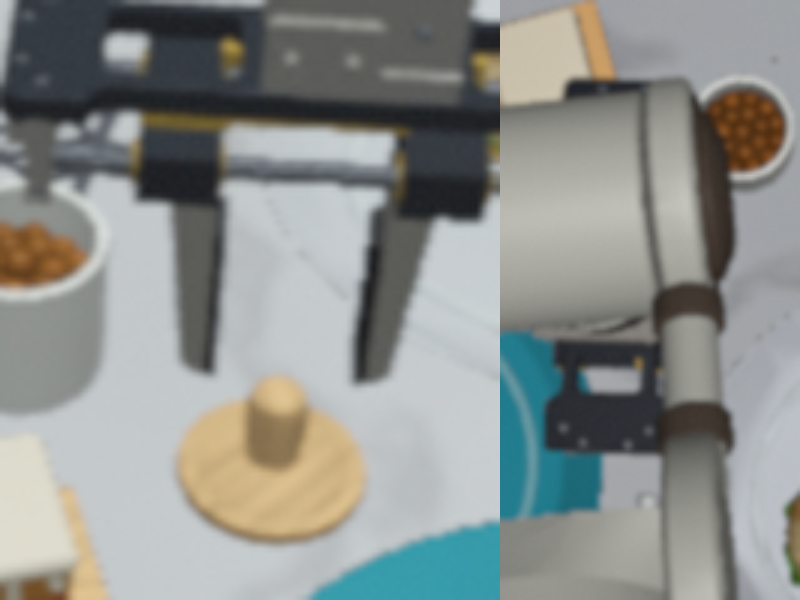

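The tips sit above the knob. Their midpoint is at crop (285,377), about 10 px above where the TCP projects, so the hand is roughly 26 mm higher than its reading. The sideways alignment looks fine. I'll lower in small steps until I feel the flange (top at z = 15 mm), which gives the offset.

```bash
python3 - <<'E'
from h import *
f0=bot.current_contact_force(); z=.03
for z in [.02,.014,.010]+list(np.arange(.008,-.026,-.002)):
    bot.line_to([*LID,z],max_speed=.05); f=bot.current_contact_force()-f0
    if abs(f[2])>2 or np.linalg.norm(f)>4: print("contact",z,f,bot.current_ee_pos()); break
else: print("none",z,f,bot.current_ee_pos())
print(bot.current_clock())
E
```

```text
contact -0.02 [0.61503287 0.08058116 4.34206446] [ 0.51235441  0.19247758 -0.01957035]
15.775
```

Contact came at a reading of −0.0195. That was the flange at z = 0.015, so the real tip is about 34 mm above the reading, which agrees with the images. I'll allow for that and grasp.

```bash
python3 - <<'E'
from h import *
import meas,cv2
bot.line_to([*LID,-.0145],max_speed=.1)
bot.set_gripper(0,15)
print(bot.current_opening(),bot.current_grip_force())
bot.line_to([*LID,.13],max_speed=.2); print(bot.current_opening())
bot.line_to([*POT,.13],max_speed=.2)
bot.line_to([*POT,.075],max_speed=.2); bot.hold(.3)
p=bot.current_ee_pos(); print(p,bot.current_opening(),bot.current_clock())
s=bot.read_camera("side")["pixels"];cv2.imwrite("pics/side3.png",s);cv2.imwrite("pics/top3.png",bot.read_camera("top")["pixels"])
cv2.imwrite("pics/s3c.png",cv2.resize(s[110:230,260:400],(700,600),interpolation=cv2.INTER_CUBIC))
for z in(.034,.033): 
  l=np.array([p[0],p[1],p[2]+.0345-.022]); print(meas.proj("side",l+[0,0,.015]),meas.proj("side",l+[0,0,.052]))
E
```

```text
0.2312685004714608 14.999979436397552
0.23303115533681404
[0.6082458  0.1368024  0.07648335] 0.23663805285370154 18.9083
[323.45144587 180.51450577] [323.4964665  163.70904417]
[323.45144587 180.51450577] [323.4964665  163.70904417]
```

View pics/s3c.png

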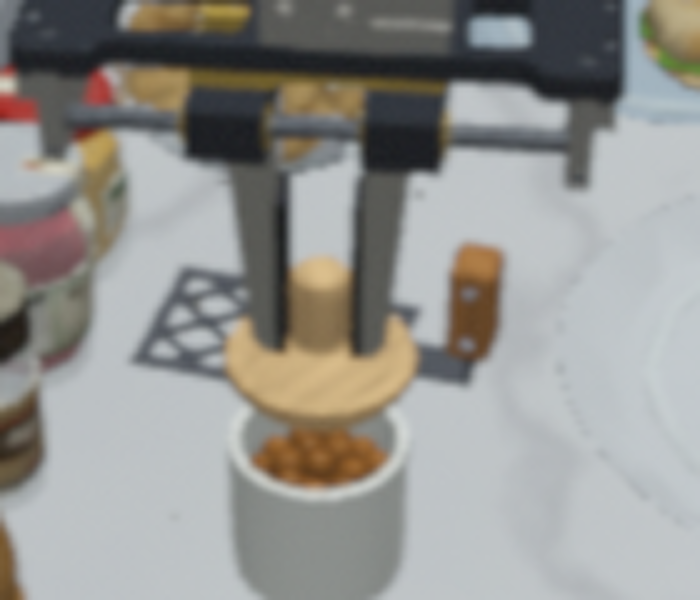

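The lid is held level above the pot. Its flange spans crop columns 227 to 418 and the pot rim 228 to 408, so I'll measure the sideways alignment to sub-pixel accuracy before lowering.

```bash
python3 - <<'E'
import cv2,numpy as np
im=cv2.imread("pics/side3.png").astype(float); s=im[:,:,2]-im[:,:,0]; g=cv2.imread("pics/side3.png",0).astype(float)
def cross(p,lo,hi,th): # first/last subpixel crossing
    x=np.arange(lo,hi); v=p[lo:hi]; i=np.where((v[:-1]<th)&(v[1:]>=th))[0]; j=np.where((v[:-1]>=th)&(v[1:]<th))[0]
    a=i[0]; b=j[-1]; return x[a]+(th-v[a])/(v[a+1]-v[a]), x[b]+(v[b]-th)/(v[b]-v[b+1])
for r in range(176,192):
    try:
        a,b=cross(s[r],300,350,25); print(r,round(a,2),round(b,2),"c",round((a+b)/2,2),"w",round(b-a,2))
    except Exception as e: print(r,e)
print("knob rows");
for r in range(163,172,2):
    a,b=cross(s[r],312,336,25); print(r,round((a+b)/2,2),round(b-a,2))
for c in (322,324,326): print("col",c,s[182:204,c].astype(int).tolist())
print("pot");
for r in (208,212,216,220): print(r,g[r,300:314].astype(int).tolist(),g[r,335:349].astype(int).tolist())
E
```

```text
176 305.95 341.53 c 323.74 w 35.58
177 304.83 341.86 c 323.34 w 37.03
178 304.4 342.47 c 323.44 w 38.07
179 304.23 343.03 c 323.63 w 38.81
180 304.22 343.29 c 323.76 w 39.07
181 304.38 343.43 c 323.9 w 39.05
182 304.39 343.36 c 323.88 w 38.97
183 304.39 343.15 c 323.77 w 38.75
184 304.47 342.89 c 323.68 w 38.41
185 305.09 342.32 c 323.71 w 37.23
186 305.88 341.59 c 323.74 w 35.71
187 306.52 340.88 c 323.7 w 34.36
188 307.36 339.97 c 323.66 w 32.61
189 308.52 339.12 c 323.82 w 30.6
190 309.59 337.87 c 323.73 w 28.28
191 310.58 336.65 c 323.62 w 26.07
knob rows
163 323.52 11.44
165 323.61 13.65
167 323.48 13.54
169 323.5 13.1
171 323.53 12.94
col 322 [74, 75, 76, 76, 76, 75, 74, 74, 76, 74, 71, 61, 53, 57, 74, 87, 87, 86, 91, 89, 85, 76]
col 324 [76, 77, 77, 76, 74, 74, 74, 74, 75, 75, 73, 64, 54, 57, 67, 77, 85, 87, 93, 91, 89, 81]
col 326 [76, 76, 76, 76, 74, 74, 75, 75, 76, 75, 72, 60, 53, 57, 74, 88, 92, 91, 87, 85, 81, 71]
pot
208 [193, 193, 193, 193, 190, 176, 151, 132, 130, 131, 133, 136, 141, 150] [140, 136, 136, 135, 137, 147, 173, 190, 193, 193, 193, 193, 193, 193]
212 [193, 193, 193, 193, 190, 178, 153, 133, 129, 132, 134, 134, 136, 136] [137, 134, 135, 135, 137, 151, 175, 189, 193, 193, 193, 193, 193, 193]
216 [193, 193, 193, 193, 191, 182, 159, 135, 129, 132, 133, 135, 136, 137] [135, 135, 134, 135, 138, 153, 176, 190, 193, 193, 193, 194, 194, 194]
220 [193, 194, 193, 193, 194, 189, 172, 147, 132, 131, 133, 135, 135, 137] [135, 135, 134, 134, 141, 163, 183, 191, 193, 193, 193, 193, 193, 194]
```

The lid sits about 0.5 px (0.8 mm) toward −x of the pot. I'll correct that and lower it with force checks; it should seat at a reading of about 0.0425.

```bash
python3 - <<'E'
from h import *
import cv2
P=POT+[.0008,0]
bot.line_to([*P,.058],max_speed=.06); f0=bot.current_contact_force()
for z in np.arange(.055,.038,-.0015):
    bot.line_to([*P,z],max_speed=.03); f=bot.current_contact_force()-f0; print(round(z,4),np.round(f,1),np.round(bot.current_ee_pos(),4))
    if abs(f[2])>4 or np.linalg.norm(f)>6: break
print(bot.current_clock())
E
```

```text
0.055 [0.6 1.1 0.4] [0.6081 0.1367 0.0549]
0.0535 [ 0.9  0.5 -0.4] [0.6081 0.1367 0.0535]
0.052 [0.4 1.  0.6] [0.608  0.1367 0.0519]
0.0505 [ 0.5  0.6 -0.1] [0.608  0.1367 0.0504]
0.049 [2.  0.3 0.1] [0.6082 0.1366 0.0489]
0.0475 [ 1.7 -0.2 -1.5] [0.6081 0.1366 0.0474]
0.046 [ 2.  -0.1 -0.7] [0.6081 0.1366 0.0459]
0.0445 [ 1.6 -0.1 -0.6] [0.6081 0.1366 0.0444]
0.043 [ 0.8 -0.4 -0.9] [0.6081 0.1366 0.0429]
0.0415 [0.8 0.4 4.3] [0.6085 0.1367 0.0423]
21.9417
```

The lid seated at a reading of 0.0423, as expected. I'll release, lift, move above the stencil grip and check the lid.

```bash
python3 - <<'E'
from h import *
import meas,cv2
P=POT+[.0008,0]
bot.line_to([*P,.0425],max_speed=.03); bot.set_gripper(.5); bot.hold(.2)
bot.line_to([*P,.13],max_speed=.15); bot.hold(.3)
bot.goto([*(GR+[.0008,0]),.13],rot(SY+np.pi/2+np.pi)); bot.hold(.2)
print(bot.current_ee_pos(),np.round(bot.current_joints(),2),bot.current_clock())
s=bot.read_camera("side")["pixels"];cv2.imwrite("pics/side4.png",s);cv2.imwrite("pics/top4.png",bot.read_camera("top")["pixels"])
cv2.imwrite("pics/s4c.png",cv2.resize(s[110:230,260:400],(700,600),interpolation=cv2.INTER_CUBIC))
for z in(.065,.072,.109): print(meas.proj("side",np.array([*POT,z])))
E
```

```text
[0.55572253 0.01612944 0.12997121] [-0.19  0.15  1.7  -0.    1.28  1.57] 25.6333
[323.92912545 197.11560502]
[323.93991215 194.21244711]
[323.99905795 178.29380809]
```

View pics/s4c.png

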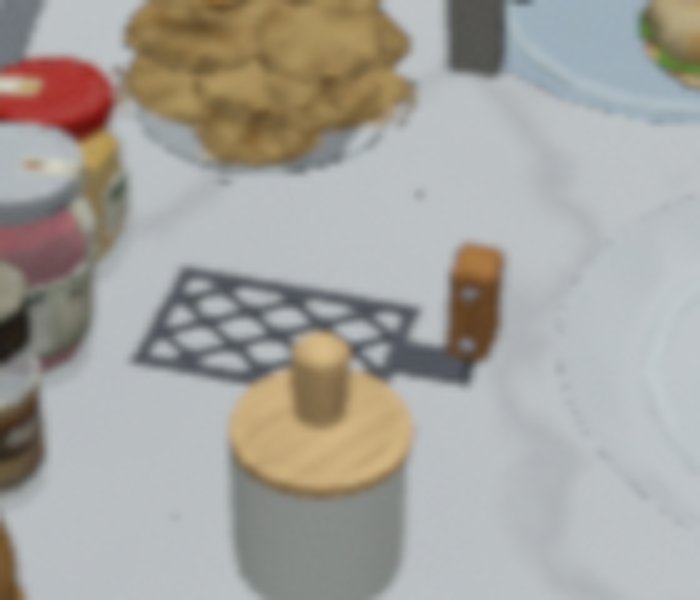

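The lid is seated level on the pot: flange centred at crop (321,430), knob upright. Now I'll grasp the stencil, lift it and carry it high over the pot to the cake.

```bash
python3 - <<'E'
from h import *
import meas,cv2
G=GR+[.0008,0]; G2=GC+[.0008,0]; R2=rot(CY+np.pi/2+np.pi)
f0=bot.current_contact_force()
bot.line_to([*G,.03],max_speed=.15); bot.line_to([*G,-.0085],max_speed=.06); f=bot.current_contact_force()-f0
print(f,bot.current_ee_pos()); assert abs(f[2])<3
bot.set_gripper(0,45); print(bot.current_opening(),bot.current_grip_force())
bot.line_to([*G,.17],max_speed=.1); print(bot.current_opening())
bot.line_to([*G2,.17],R2,max_speed=.08)
bot.line_to([*G2,.075],max_speed=.08); bot.hold(.5)
print(bot.current_ee_pos(),bot.current_opening(),bot.current_clock())
s=bot.read_camera("side")["pixels"];t=bot.read_camera("top")["pixels"];cv2.imwrite("pics/side5.png",s);cv2.imwrite("pics/top5.png",t)
cv2.imwrite("pics/s5c.png",np.vstack([cv2.resize(s[210:310,255:375],(720,600),interpolation=cv2.INTER_CUBIC)]))
# predicted sheet corners/top for this height
def corners(c,y,a,b,z): return [np.array([*(c+sx*a/2*ax(y)+sy*b/2*ax(y+np.pi/2)),z]) for sx,sy in((1,1),(1,-1),(-1,-1),(-1,1))]
for n in("side","top"): print(n,[np.round(meas.proj(n,X),1).tolist() for X in corners(CK,CY,.11,.07,.086)])
E
```

```text
[0.50665603 0.53937316 0.26264368] [ 0.55587471  0.01586234 -0.00835805]
0.2590924844507565 45.00016450881958
0.2549582754983986
[0.54982635 0.23498742 0.07502716] 0.25793236142438497 34.5583
side [[270.8, 259.6], [265.4, 227.4], [331.2, 217.6], [341.4, 248.2]]
top [[205.7, 162.6], [242.8, 152.5], [258.0, 209.1], [220.0, 219.7]]
```

View pics/s5c.png

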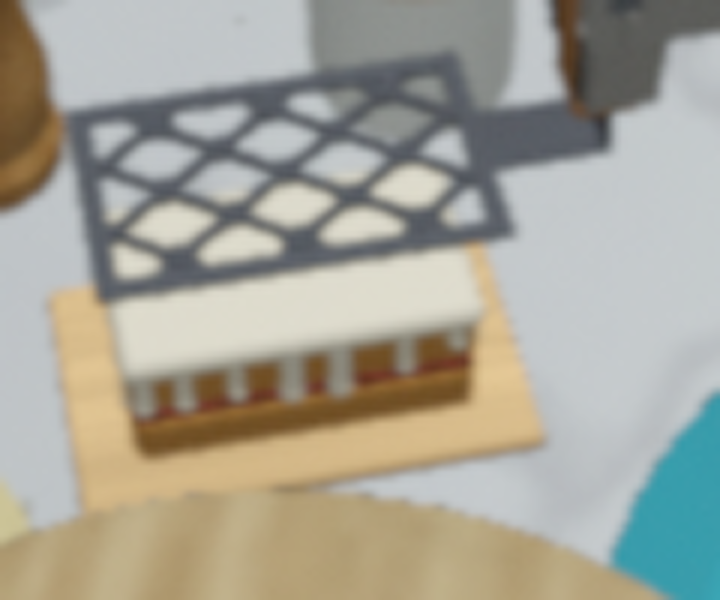

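The stencil is level over the cake. Its sheet corners are at crop (105,297), (68,115), (455,53) and (513,236), within about 1 px of prediction. I'll check the fit numerically and then lower it.

```bash
python3 - <<'E'
from meas import *
import h
pts=[(105,297),(68,115),(455,53),(513,236)]
S=[(1,1),(1,-1),(-1,-1),(-1,1)]
def f(p):
    c,s=np.cos(p[2]),np.sin(p[2]); r=[]
    for u,(a,b) in zip(pts,S):
        l=np.array([a*.055,b*.035]); w=((np.array(u)+.5)/6-.5)+[255,210]
        r+=list(proj("side",np.array([p[0]+c*l[0]-s*l[1],p[1]+s*l[0]+c*l[1],.0847]))-w)
    return np.array(r)
s=least_squares(f,[.63,.26,.3]); print(s.x,np.round(s.fun,1))
G2=h.GC+[.0008,0]
bot.line_to([*G2,.053],max_speed=.03); bot.hold(.7)
print(bot.current_ee_pos(),bot.current_opening(),bot.current_grip_force(),bot.current_contact_force(),bot.current_clock())
im=bot.read_camera("side")["pixels"]; import cv2; cv2.imwrite("pics/side6.png",im)
E
```

```text
[0.63014388 0.26061321 0.3126268 ] [-1.2  1.  -0.6 -0.7  0.6 -0.4  1.2 -0.3]
[0.54981788 0.23499731 0.05299617] 0.2599428128234389 44.99945640563965 [-0.55274773 -0.37852614 -1.20923702] 36.3417
```

The fitted stencil centre is (0.6301, 0.2606) with yaw 0.313. The cake measured (0.6301, 0.2609) and 0.309, so they match, with the sheet about 11 mm above the glaze. Handing in.

```bash
python3 -c "
from workcell import bot
print(bot.job_done())"
```

```text
the job is handed in; nothing more can be done
None
```

I handed the job in at about 36 s on the robot's clock: the lid is seated level on the pot, and the stencil is held level about 11 mm above the glaze, centred on the cake and parallel to it; no verdict came back.

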